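# Open the push-button storage bin and put a tin away

### The arm

A 7-joint arm with a two-finger parallel gripper is mounted at the origin on the work surface. World frame = base frame: x ahead of the robot, y to its left, z up, the work surface at z = 0. Lengths are in m, angles in rad, forces in N, time in s.
With the tool pointing down it reaches from about 0.425 to 0.925 m from the base axis. Payload 6.8 kg.
Tool frame: the origin (TCP) lies midway between the tips of the shut fingers; the grasp point (between the pads) lies 19 mm behind it; x points along the fingers, y is the direction in which the jaws open and shut, and the axes are right-handed (so a half turn about x gives the same grasp; the last joint's range is limited). The gripper opens to 85 mm and grips with 20 to 120 N. Pads are 22 mm wide; open, the fingers measure 114 mm over their backs; the gripper's body (76 mm by 85 mm) begins 54 mm behind the grasp point. The pads swing forward as they close: fully open they stand 13 mm farther back than shut.
Start: joints at [-1.213, 0.477, 0.022, 1.555, -0.011, 1.109, -0.083], TCP at [0.303, 0.603, 0.231] pointing down, gripper open.
Joint ranges: [-2.96, 2.96], [-0.34, 2.1], [-1.41, 1.46], [0.24, 2.44], [-1.37, 4.51], [0.17, 1.92], [-2.96, 2.96]. Speed limits (rad/s): [2.39, 2.39, 3.14, 3.14, 3.14, 3.14, 3.14].

### API

Orientations are given as a rotation vector (axis times angle).
In Python, from bench import r, viewer, nets gives the robot as it stands.
- The arm moves only by the shell command python3 -m pendant 'ROWS' [FORCE]. ROWS is JSON, one flat list of numbers, 5 for each row, row after row: the finger opening in mm, from 0 to 85.4, then the shift along the tool's x, y, z in mm, then the turn about the tool's x in rad. A call has 1 to 20 rows; each row shifts and turns the commanded pose from where the row before left it, along the tool's axes as they then stand; what a row does not reach is not made up. A row lasts 1/8 s, in which the tool goes at most 62.5 mm and 10.7 degrees, less where a joint would pass 70% of its speed; a pose out of reach is approached as far as the arm can. A call with a gripper value outside its range is refused whole. The fingers move at their own pace and stop on an object; FORCE is the grip in N (left out, the last holds). Time passes only in rows, so rows that do not move let the fingers close. It gives the time, the measured TCP pose, the force and the opening at its end, in the units of the state.
- r.get_obs(): the state, without advancing time (a new reading comes with each control period).
- viewer.grab_frame(name): name is "scene" or "top" or "wrist"; returns (picture, depth): 420x560x3 uint8, red, green, blue; 420x560 float32, m along the optical axis (not along the pixel's ray), 0 where there is no reading.
- viewer.calibration(name): a dict with "mtx" (3x3 intrinsics, pixels), "distortion" ([k1, k2, p1, p2, k3] as OpenCV has them; the pictures are not rectified), "world_to_cam" (4x4, takes a point from world to camera coordinates). Camera axes: x right, y up, looking along -z (the intrinsics and any distortion apply to the point x, -y, -z); pixel columns grow to the right and rows downward; lengths in m; the calibration is good to about 2 mm. A picture is of the moment at which its call begins: read the wrist's pose just before it. calibration takes no time and is no camera call; for the wrist camera it gives the pose at the moment of the call.
- r.hand_in(): hands the job in, once; it reports no verdict.
Trained networks look in the newest picture that a camera, given by its name, has taken for a name from the list of things; names that differ only in an ending like _2 or _b are one class to them, and where a whole thing is asked for, a point or a joint stands for the part that bears it (a point fixed in the world has none). Each returns a list of dicts, best first, with "score" (0 to 1); they miss things now and then, are a little off and sometimes report something else, mostly with a low value. They report only what shows in the picture. A call takes as long as a camera call.
- nets.look_for(name, camera): "location" ([x, y, z] in m, in world coordinates, good to about 4 mm: the middle of the surface that is visible of it).
- nets.silhouettes(name, camera): "mask" (420x560 bool, what is visible of it).
The state is a dict: "clock": time; "joints": joint angles; "qvel": joint speeds; "tau": joint torques, N m; "tcp_pos": TCP position; "orientation": TCP orientation; "contact_force": force on the tool from outside, world axes, zero at the start; "moment": the same for the moment, N m; "grip_width": finger opening in m.
Only numpy, scipy, OpenCV 4.12 (cv2) and the standard library are available. Lean on these libraries where they do the work, as an engineer would, in place of code of your own. Each camera call takes 0.05 s, during which the arm holds its last target. There are 200 camera calls.

### The job

Press the release button on the front of the white storage bin so that its sprung lid pops up. Then steady the lid by hand and ease it right back until it rests open against its stop, never letting it drop or fly back. Finally set the short tin down upright on the floor of the bin, without dropping it, leaving the lid fully open and the other goods where they are.

Things in the scene. Friction and masses are not known exactly. Their poses are not given: they have to be found in the camera images.
- bin: White plastic bin, fixed. Origin: centre of the tub's underside; +x from the front (button side) to the hinge side, z up. Tub 140 (x) x 200 (y) x 72 mm high outside, walls and floor 5 mm, so the inner floor is 5 mm above the origin. A nose 85 mm wide, 55 mm high stands out in front to x = -165 mm and carries the button; a steel catch (x -103 to -87, 30 wide, top at 93 mm) stands behind it.
- release (a joint): Travel of the release button, m: 0 out, 0.006 fully down. Sprung; fully down takes 5 N. At about 4 mm the steel catch draws off the lid's tab and frees the lid. The button comes back out when let go; the lid stays up.
- release_top (a point): Centre of the top of the round push button (28 mm across, pressed straight down), on the nose, 130 mm in front of the bin's origin (x = -130 mm) and 73 mm above the table when out.
- lid (a joint): Lid angle, rad: 0 shut, grows as it opens, 1.8 against its open stop. Once released, a spring lifter raises it within about a second to about 1.05 and holds it there from below. From there the hinge is loose: past upright (1.57) the lid falls back fast onto the stop by its own weight unless held.
- lid_hinge (a point): Point on the lid's hinge axis, mid-width, level with the lid's underside: bin x = +65 mm, 74 mm above the table. The hinge axis lies along bin y.
- lid_tab (a point): Middle of the tab at the centre of the lid's free edge, 145 mm from the hinge axis, mid-thickness. Lid plate 200 mm wide, 135 long, 7 thick, 150 g; tab 46 mm wide, 9 thick, from 135 to 155 mm from the hinge. The point turns with the lid: own -x points from hinge to tab end, z is the upper face's normal. With the lid up the tab can be pinched across its thickness.
- tin_center (a point): Centre (30 mm up) of the short tin, an upright steel can 65 mm across and 60 mm high with a green label band (as on the larger cans), about 0.22 kg; the only can among the three small goods standing to the robot's right. z is its axis.
- jar_center (a point): Centre of a bystander jar, 60 mm across, 80 mm high, among the three small goods.
- packet_center (a point): Centre of a bystander red carton packet, 50 x 70 x 80 mm high, among the three small goods.
- tall_tin_center (a point): Centre of a bystander can, 75 mm across, 110 mm high, beyond the small goods.
- wide_tin_center (a point): Centre of a bystander can, 100 mm across, 120 mm high, beyond the small goods.
- bottle_center (a point): Centre of a bystander clear bottle, 60 mm across, 160 mm high, standing to the left of the bin.

How it is judged:
By the outcome, as a careful person would: the job done as asked, in the order asked, and still so for the second after the job is handed in, with the robot touching nothing.
It also fails if it takes over 70 s, if anything falls off the work surface, if the arm or the gripper's body presses on something with over 40 N, if the wrist force passes 120 N, or if a joint passes its speed limit or range.

## Working session

There is one attempt and no reset: what is moved stays moved. The work goes in short steps, Python scripts to look and compute and a shell command to move; the robot and the scene stay as the last step left them, time stands still between calls to the robot, and variables do not carry over. Pictures are saved under pics/ and viewed, about 8 in all and at most 12, crops included, and the job is handed in when it is done.

```bash
ls; mkdir -p pics; python3 - <<'E'
from bench import r, viewer, nets
import cv2,numpy as np
np.set_printoptions(precision=4,suppress=True)
o=r.get_obs();print(o)
for n in("scene","top"):
    p,d=viewer.grab_frame(n);cv2.imwrite(f"pics/a_{n}.png",p[:,:,::-1])
    for t in("release_top","lid_tab","tin_center","jar_center","packet_center","bottle_center","bin"):
        try:
            print(n,t,[(np.round(q["location"],3),round(q["score"],2)) for q in nets.look_for(t,n)[:2]])
        except Exception as e: print(n,t,e)
    c=viewer.calibration(n);print(c)
E
```

```text
pics
{'clock': 0.0, 'joints': array([-1.2131,  0.4778,  0.0223,  1.5564, -0.0115,  1.1093, -0.0831]), 'qvel': array([ 0.0016,  0.0009,  0.0003,  0.0003, -0.0007, -0.    ,  0.0003]), 'tau': array([  0.    , -59.6466,   1.6082, -28.1197,   0.0126,   0.0097,
         0.    ]), 'tcp_pos': array([0.3029, 0.6026, 0.2303]), 'orientation': array([ 0.3638,  1.5401, -0.3666]), 'contact_force': array([ 0.1285, -0.0376,  0.4628]), 'moment': array([-0.0075,  0.0522, -0.0292]), 'grip_width': 0.08539032202794714}
scene release_top []
scene lid_tab [(array([0.586, 0.075, 0.083]), 0.86)]
scene tin_center [(array([ 0.459, -0.175,  0.054]), 0.56), (array([ 0.724, -0.337,  0.119]), 0.5)]
scene jar_center [(array([ 0.596, -0.203,  0.059]), 0.65)]
scene packet_center [(array([ 0.508, -0.33 ,  0.059]), 0.67)]
scene bottle_center [(array([0.412, 0.331, 0.082]), 0.82)]
scene bin [(array([0.614, 0.074, 0.081]), 0.93), (array([ 0.508, -0.333,  0.063]), 0.5)]
{'mtx': array([[417.3115,   0.    , 273.612 ],
       [  0.    , 417.3115, 205.621 ],
       [  0.    ,   0.    ,   1.    ]]), 'distortion': array([-0.099
[... 239 characters left out ...]
top release_top []
top lid_tab [(array([0.571, 0.084, 0.087]), 0.74)]
top tin_center [(array([ 0.44 , -0.169,  0.062]), 0.6)]
top jar_center [(array([0.4  , 0.33 , 0.108]), 0.74)]
top packet_center [(array([ 0.486, -0.33 ,  0.082]), 0.84)]
top bottle_center []
top bin [(array([0.563, 0.087, 0.079]), 0.62)]
{'mtx': array([[527.4122,   0.    , 278.7927],
       [  0.    , 527.4122, 209.3057],
       [  0.    ,   0.    ,   1.    ]]), 'distortion': array([-0.1113,  0.    ,  0.    ,  0.    ,  0.    ]), 'world_to_cam': array([[ 0.0113, -0.9999,  0.0066,  0.004 ],
       [ 0.9891,  0.0121,  0.147 , -0.575 ],
       [-0.1471,  0.0048,  0.9891, -1.1125],
       [ 0.    ,  0.    ,  0.    ,  1.    ]])}
```

View pics/a_scene.png

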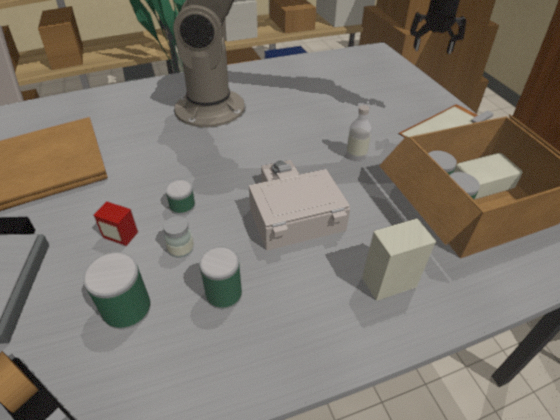

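View pics/a_top.png

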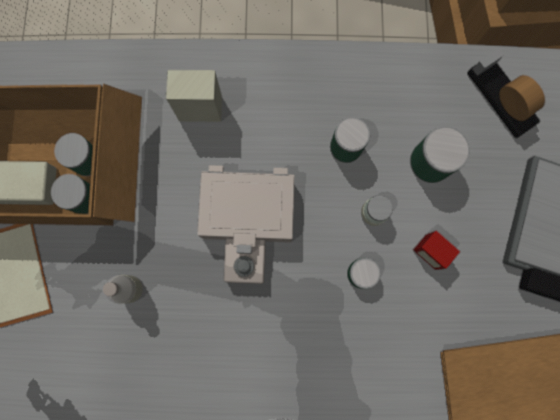

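The top picture shows the bin lid at (247,205), the round button at (244,266), and the tin with a white top at (365,273). The jar is at (378,209), the packet at (437,250) and the bottle at (125,288). The bin's front faces the robot.

```bash
cat > h.py <<'E'
import numpy as np, cv2
from bench import r, viewer, nets
from scipy.spatial.transform import Rotation as R
np.set_printoptions(precision=4,suppress=True)
def cloud(n):
    """picture, depth and world point per pixel"""
    c=viewer.calibration(n); p,d=viewer.grab_frame(n)
    v,u=np.mgrid[:420,:560]
    q=cv2.undistortPoints(np.dstack([u,v]).reshape(-1,1,2).astype(np.float64),c["mtx"],np.array(c["distortion"])).reshape(420,560,2)
    P=np.dstack([q[...,0]*d,-q[...,1]*d,-d,np.ones_like(d)])
    W=P@np.linalg.inv(c["world_to_cam"]).T
    W[d<=0]=np.nan
    return p,d,W[...,:3]
def pose():
    o=r.get_obs(); return o["tcp_pos"],R.from_rotvec(o["orientation"]).as_matrix(),o
E
python3 - <<'E'
from h import *
p,d,W=cloud("top"); Z=W[...,2]
def box(u0,u1,v0,v1):
    m=np.zeros(Z.shape,bool);m[v0:v1,u0:u1]=1;return m
print("table",np.nanmedian(Z[300:400,150:250]))
m=box(195,300,165,245)&(Z>.072)&(Z<.092)
print("lid z",np.nanmedian(Z[m]),cv2.minAreaRect(W[m][:,:2].astype(np.float32)))
k=box(225,268,255,283)
g=p.mean(2)
b=k&(g<110)&(Z>.066)&(Z<.082); print("button",b.sum(),np.nanmedian(W[b],0),cv2.minEnclosingCircle(W[b][:,:2].astype(np.float32)))
n=k&(abs(Z-.055)<.006);print("nose",cv2.minAreaRect(W[n][:,:2].astype(np.float32)))
for nm,B,h in(("tin",(345,385,255,292),.06),("jar",(362,395,195,225),.08),("packet",(412,462,228,272),.08),("bottle",(100,150,265,310),.16)):
    m=box(*B)&(Z>h-.012)&(Z<h+.01)
    print(nm,m.sum(),np.nanmean(W[m],0),cv2.minAreaRect(W[m][:,:2].astype(np.float32)),np.nanmax(Z[box(*B)]))
print(pose()[1])
c=viewer.calibration("wrist")
E
```

```text
table 0.00024907329428658365
lid z 0.08207338883768556 ((0.5781872272491455, 0.08137737214565277), (0.19908398389816284, 0.16919222474098206), 88.45418548583984)
button 266 [0.4488 0.0846 0.0713] ((0.4487849473953247, 0.08484607934951782), 0.021403368562459946)
nose ((0.444702684879303, 0.08395080268383026), (0.05782642588019371, 0.0817684605717659), 0.765064537525177)
tin 735 [ 0.4378 -0.1736  0.0604] ((0.43799084424972534, -0.17407569289207458), (0.06409303843975067, 0.062452081590890884), 65.52923583984375) 0.06944252538345985
jar 502 [ 0.5747 -0.2033  0.0796] ((0.5752147436141968, -0.20400796830654144), (0.05297594889998436, 0.05155382305383682), 71.42979431152344) 0.08642610526742645
packet 800 [ 0.4875 -0.3327  0.0799] ((0.48861733078956604, -0.33341696858406067), (0.07042156904935837, 0.05236925184726715), 48.48808288574219) 0.08615380581530574
bottle 173 [0.3971 0.3378 0.1591] ((0.3973241448402405, 0.3383478820323944), (0.02739909291267395, 0.026411794126033783), 67.1596450805664) 0.16468803644696184
[[-0.      0.4491  0.8935]
 [ 0.      0.8935 -0.4491]
 [-1.      0.     -0.    ]]
```

```bash
python3 -m pendant '[0,0,0,0,-0.148, 0,0,0,0,-0.148, 0,0,0,0,-0.147, 0,0,-57.2,17.2,0, 0,0,-57.2,17.2,0, 0,0,-57.2,17.2,0, 0,0,-57.2,17.2,0, 0,0,-57.2,17.2,0, 0,0,-57.2,17.2,0, 0,0,-57.2,17.2,0, 0,0,-57.2,17.2,0, 0,0,-57.2,17.2,0, 0,0,0,0,0, 0,0,0,0,0]' 40; python3 - <<'E'
from h import *
t,M,o=pose();print(t,M,o["joints"])
# offset to press point, tool axes, mm
print(M.T@(np.array([.446,.0847,.073])-t)*1000)
p,d,W=cloud("wrist");cv2.imwrite("pics/w1.png",p[:,:,::-1])
print(viewer.calibration("wrist")["world_to_cam"])
E
```

```text
clock: 2.6
tcp_pos: [0.4462, 0.0854, 0.2315]
orientation: [0.019, 1.57, -0.018]
contact_force: [0.4, 1.0, -0.4]
grip_width: 0.0
[0.4462 0.0854 0.2315] [[ 0.0003  0.0231  0.9997]
 [ 0.0006  0.9997 -0.0231]
 [-1.      0.0006  0.0003]] [-0.4978  0.1052  0.1855  2.0707 -0.0241  0.9673  1.248 ]
[158.4513  -0.7483  -0.2181]
[[ 0.0208  0.9998  0.0001 -0.0947]
 [-0.961   0.02   -0.276   0.4623]
 [-0.2759  0.0057  0.9612 -0.2559]
 [ 0.      0.      0.      1.    ]]
```

View pics/w1.png

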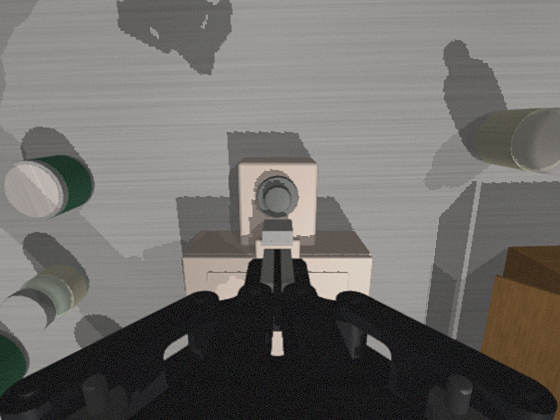

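The button is at pixel (277,195), with the catch behind it at (278,235). The fingers line up with it laterally. I'll check its position with the wrist depth.

```bash
python3 - <<'E'
from h import *
p,d,W=cloud("wrist");Z=W[...,2]
m=np.zeros(Z.shape,bool);m[170:222,250:306]=1
b=m&(Z>.068)&(Z<.085);print(b.sum(),np.median(W[b],0),cv2.minEnclosingCircle(W[b][:,:2].astype(np.float32)))
print(W[195,277],W[170,277],W[300,277])
m[:]=0;m[150:215,230:325]=1;n=m&(abs(Z-.055)<.005);print(cv2.minAreaRect(W[n][:,:2].astype(np.float32)))
E
```

```text
601 [0.4487 0.0847 0.0763] ((0.44977957010269165, 0.0856752023100853), 0.01811262220144272)
[0.4449 0.0855 0.0768] [0.4233 0.086  0.0539] [0.4421 0.0856 0.2686]
((0.44346246123313904, 0.0847744569182396), (0.08491619676351547, 0.05666368454694748), 88.88544464111328)
```

```bash
python3 -m pendant '[0,40,0,0,0, 0,40,0,0,0, 0,40,0,0,0, 0,28,0,0,0, 0,4,0,0,0, 0,3,0,0,0, 0,3,0,0,0, 0,3,0,0,0, 0,3,0,0,0]'; python3 - <<'E'
from h import *
p,d,W=cloud("scene");t,M,o=pose();print(t,o["contact_force"])
print(nets.look_for("lid_tab","scene")[:1])
E
```

```text
clock: 3.82
tcp_pos: [0.447, 0.0858, 0.0701]
orientation: [0.019, 1.57, -0.016]
contact_force: [-18.0, -0.6, 68.3]
grip_width: 0.0001
[0.447  0.0857 0.0704] [-14.1254  -0.5594  47.4181]
[{'location': [0.5956, -0.2011, 0.0596], 'score': 0.7}]
```

```bash
python3 -m pendant '[0,-2,0,0,0, 0,-1,0,0,0, 0,0,0,0,0]'; python3 - <<'E'
from h import *
t,M,o=pose();print(t,o["contact_force"])
p,d,W=cloud("scene");cv2.imwrite("pics/s2.png",cv2.resize(p[120:280,200:400,::-1],(800,640))[:600])
E
```

```text
clock: 4.3
tcp_pos: [0.4468, 0.0856, 0.071]
orientation: [0.019, 1.569, -0.017]
contact_force: [-2.0, 2.6, 9.3]
grip_width: 0.0001
[0.4468 0.0856 0.071 ] [-2.0439  2.643   9.2927]
```

View pics/s2.png

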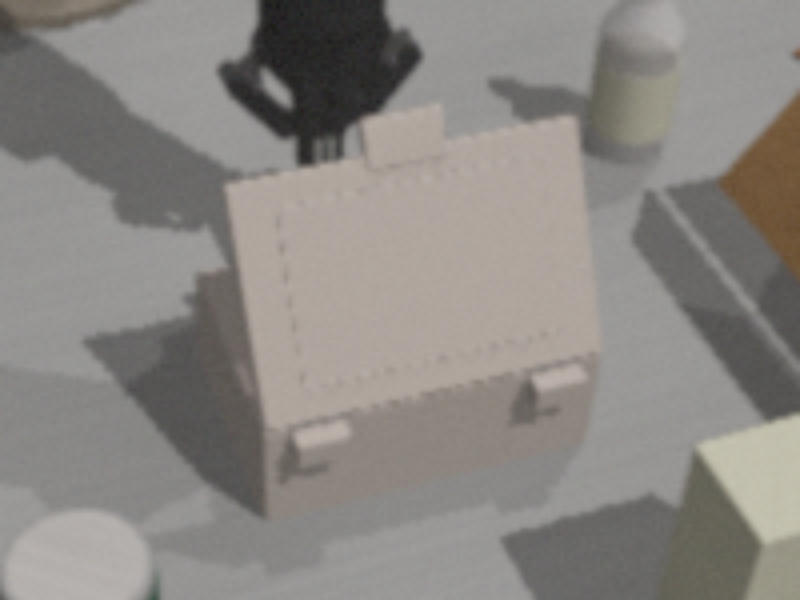

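The lid is up at about 60 degrees, with the tab at (400,135) in the crop. Next I back off, lift and turn the jaws across the tab.

```bash
python3 -m pendant '[0,-10,0,0,0, 0,-50,0,0,0, 0,-50,0,0,0, 0,-50,0,0,0, 40,-45,0,0,0, 40,0,0,0,0.1745, 40,0,0,0,0.1745, 40,0,0,0,0.1745, 40,0,0,0,0.1745, 40,0,0,0,0.1745, 40,0,0,0,0.1745, 40,0,0,0,0.1745, 40,0,0,0,0.1745, 40,0,0,0,0.1745, 40,0,0,0,0]'; python3 - <<'E'
from h import *
t,M,o=pose();print(t,M,o["joints"],o["grip_width"])
for n in("top","scene"):
    p,d,W=cloud(n);cv2.imwrite(f"pics/b_{n}.png",p[:,:,::-1])
    print(nets.look_for("lid_tab",n)[:2])
    Z=W[...,2]
    # lid points: bin coords
    a=-.0200;c,s=np.cos(a),np.sin(a);X=W-np.array([.5787,.0822,0])
    B=np.dstack([c*X[...,0]+s*X[...,1],-s*X[...,0]+c*X[...,1],X[...,2]])
    m=(abs(B[...,1])<.1)&(B[...,0]>-.06)&(B[...,0]<.07)&(Z>.09)&(Z<.225)
    Q=B[m];ang=np.arctan2(Q[:,2]-.074,.065-Q[:,0]);rad=np.hypot(Q[:,2]-.074,.065-Q[:,0])
    print(n,m.sum(),np.percentile(ang,[5,25,50,75,95]),np.percentile(rad,[50,99,99.9]))
    k=m&(np.hypot(Z-.074,.065-B[...,0])>.138);q=B[k]
    print("tab",k.sum(),q.mean(0),np.percentile(q,[2,98],axis=0))
E
```

```text
clock: 6.22
tcp_pos: [0.446, 0.0843, 0.2753]
orientation: [1.225, 1.199, -1.225]
contact_force: [-0.7, 0.9, -0.6]
grip_width: 0.04
[0.446  0.0843 0.2753] [[-0.0001  0.9998 -0.0217]
 [-0.0004 -0.0217 -0.9998]
 [-1.     -0.0001  0.0004]] [-0.5729  0.0529  0.2604  2.0189 -0.0151  1.0718 -0.3273] 0.03995014463872568
[{'location': [0.6033, 0.0822, 0.1608], 'score': 0.6}]
top 2282 [1.0782 1.1147 1.1432 1.2013 1.3846] [0.0951 0.156  0.1572]
tab 178 [-0.0036 -0.0009  0.2083] [[-0.0103 -0.0233  0.1986]
 [ 0.0053  0.0212  0.214 ]]
[{'location': [0.6162, 0.0751, 0.1398], 'score': 0.98}]
scene 5060 [1.1109 1.1364 1.1746 1.2568 1.4848] [0.0798 0.1517 0.1554]
tab 186 [ 0.0008 -0.0017  0.2065] [[-0.0068 -0.0235  0.1987]
 [ 0.0071  0.021   0.2129]]
```

```bash
cat > plan.py <<'E'
from h import *
H=np.array([65,74.]);D=15
def tip(th):
    u=np.array([-np.cos(th),np.sin(th)]);n=np.array([np.sin(th),np.cos(th)])
    # dense tab section (bin x,z)
    a,b=np.meshgrid(np.linspace(125,155,200),np.linspace(-1,8,60))
    P=H+a[...,None]*u+b[...,None]*n;top=P[...,1].max();z=top-D
    x=P[...,0][P[...,1]>z];return np.array([(x.min()+x.max())/2,z,x.max()-x.min()])
if __name__=="__main__":
    t,M,o=pose();X=t-np.array([.5787,.0822,0]);bx=1000*(np.cos(.02)*X[0]-np.sin(.02)*X[1])
    prev=np.array([bx,t[2]*1000]);print(prev)
    for th in [1.06,*np.linspace(1.06,1.8,21)[1:]]:
        q=tip(th);print(f"{th:.3f} x {q[0]:.1f} z {q[1]:.1f} w {q[2]:.1f}  down {prev[1]-q[1]:.1f} fwd {q[0]-prev[0]:.1f}");prev=q[:2]
E
python3 plan.py
```

```text
[-132.5785  275.3328]
1.060 x -3.5 z 198.1 w 16.3  down 77.2 fwd 129.1
1.097 x 1.2 z 200.6 w 15.6  down -2.4 fwd 4.7
1.134 x 6.1 z 202.8 w 15.1  down -2.3 fwd 4.9
1.171 x 11.1 z 204.9 w 14.6  down -2.1 fwd 5.0
1.208 x 16.1 z 206.7 w 14.1  down -1.9 fwd 5.0
1.245 x 21.2 z 208.4 w 13.6  down -1.7 fwd 5.1
1.282 x 26.4 z 209.9 w 13.0  down -1.5 fwd 5.2
1.319 x 31.7 z 211.1 w 12.5  down -1.2 fwd 5.3
1.356 x 37.0 z 212.1 w 12.0  down -1.0 fwd 5.3
1.393 x 42.4 z 213.0 w 11.6  down -0.8 fwd 5.4
1.430 x 47.8 z 213.6 w 11.0  down -0.6 fwd 5.4
1.467 x 53.2 z 214.0 w 10.5  down -0.4 fwd 5.4
1.504 x 58.6 z 214.2 w 10.0  down -0.2 fwd 5.4
1.541 x 64.1 z 214.2 w 9.4  down 0.0 fwd 5.5
1.578 x 69.6 z 214.0 w 9.1  down 0.2 fwd 5.5
1.615 x 75.0 z 213.9 w 9.7  down 0.1 fwd 5.5
1.652 x 80.5 z 213.6 w 10.2  down 0.3 fwd 5.4
1.689 x 85.9 z 213.0 w 10.7  down 0.5 fwd 5.4
1.726 x 91.3 z 212.3 w 11.2  down 0.7 fwd 5.4
1.763 x 96.6 z 211.3 w 11.7  down 1.0 fwd 5.3
1.800 x 101.9 z 210.2 w 12.3  down 1.2 fwd 5.3
```

```bash
python3 -m pendant '[36,0,32,0,0, 36,0,32,0,0, 36,0,32,0,0, 36,0,33,0,0, 36,20,0,0,0, 36,20,0,0,0, 36,17,0,0,0, 34,10,0,0,0, 34,10,0,0,0, 34,0,0,0,0]' 20; python3 - <<'E'
from h import *
t,M,o=pose();print(t,o["contact_force"])
p,d,W=cloud("scene");q,_,_=cloud("wrist")
cv2.imwrite("pics/c.png",np.hstack([cv2.resize(p[100:250,200:360,::-1],(420,394)),cv2.resize(q[:,:,::-1],(380,394))]))
E
```

```text
clock: 7.68
tcp_pos: [0.5749, 0.082, 0.1978]
orientation: [1.225, 1.199, -1.226]
contact_force: [-0.1, -0.6, 0.4]
grip_width: 0.0343
[0.5749 0.082  0.1978] [-0.1389 -0.6282  0.4322]
```

View pics/c.png

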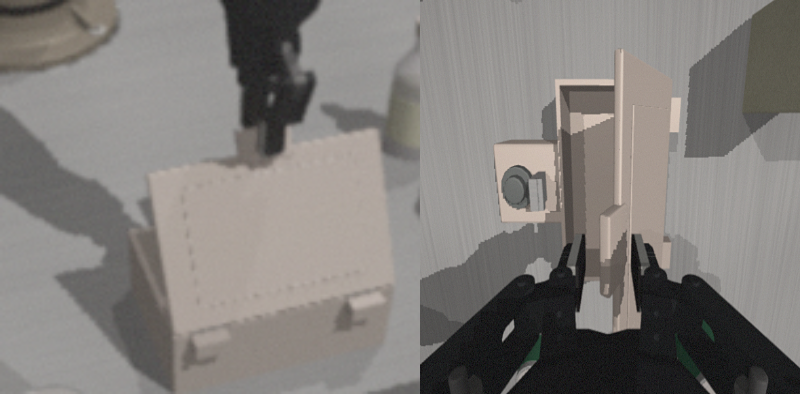

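The tab (wrist view, around (612,230) in the composite) sits between the open fingers, with no contact. I narrow the gap and ease the lid up along its arc, then check before upright.

```bash
python3 -m pendant '[20,0,0,0,0, 20,0,0,0,0, 19,-2.4,4.7,0,0, 18,-2.3,4.9,0,0, 18,-2.1,5,0,0, 17,-1.9,5,0,0, 17,-1.7,5.1,0,0, 16,-1.5,5.2,0,0, 15,-1.2,5.3,0,0, 15,-1,5.3,0,0, 14,-0.8,5.4,0,0, 13,-0.6,5.4,0,0, 13,0,0,0,0]'; python3 - <<'E'
from h import *
t,M,o=pose();print(t,o["contact_force"],o["grip_width"])
p,d,W=cloud("scene");q,_,_=cloud("wrist")
cv2.imwrite("pics/d.png",np.hstack([cv2.resize(p[100:250,200:360,::-1],(420,394)),cv2.resize(q[:,:,::-1],(380,394))]))
E
```

```text
clock: 9.4
tcp_pos: [0.6268, 0.0808, 0.2137]
orientation: [1.226, 1.198, -1.226]
contact_force: [0.1, -0.2, -0.4]
grip_width: 0.0131
[0.6268 0.0808 0.2137] [ 0.0521 -0.2432 -0.3569] 0.013109588995130839
```

View pics/d.png

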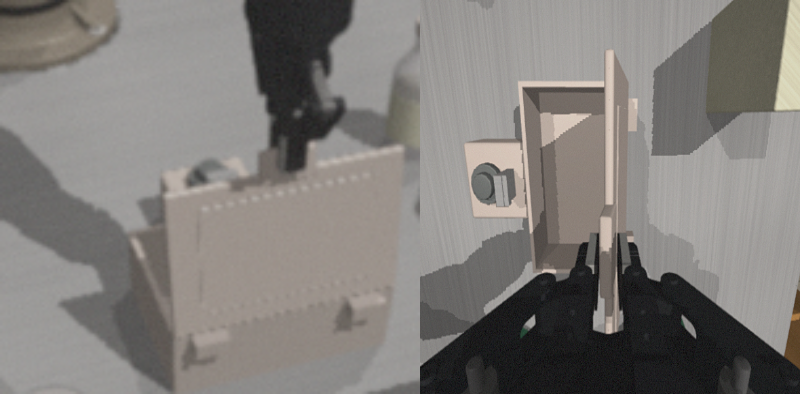

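The lid is almost upright and enclosed between the fingers at (607,240) in the composite. I ease it over, slower past upright.

```bash
python3 -m pendant '[12,-0.4,5.4,0,0, 12,-0.2,5.4,0,0, 11,0,4,0,0, 11,0,3,0,0, 11,0.1,3,0,0, 11,0.1,2.7,0,0, 11,0.1,2.7,0,0, 11.5,0.1,2.7,0,0, 11.5,0.2,2.7,0,0, 12,0.2,2.7,0,0, 12,0.3,2.7,0,0, 12,0.3,2.7,0,0, 12.5,0.4,2.7,0,0, 12.5,0.5,2.6,0,0, 13,0.5,2.6,0,0, 13,0.6,2.6,0,0, 13.5,0.6,2.5,0,0, 13.5,0,1,0,0, 13.5,0,0,0,0]'; python3 - <<'E'
from h import *
t,M,o=pose();print(t,o["contact_force"],o["grip_width"])
X=t-np.array([.5787,.0822,0]);print("bin x",1000*(np.cos(.02)*X[0]-np.sin(.02)*X[1]))
q,_,W=cloud("wrist");p,d,_=cloud("scene")
cv2.imwrite("pics/e.png",np.hstack([cv2.resize(p[100:250,200:360,::-1],(420,394)),cv2.resize(q[:,:,::-1],(380,394))]))
def ang(W):
    a=-.02;X=W-np.array([.5787,.0822,0]);c,s=np.cos(a),np.sin(a)
    bx,by,z=c*X[...,0]+s*X[...,1],-s*X[...,0]+c*X[...,1],X[...,2]
    m=(z>.11)&(z<.2)&(abs(by)<.098)&(bx>.04)&(bx<.13)&(abs(by)>.035)
    k=np.polyfit(z[m],bx[m],1);print(m.sum(),"angle",np.pi/2+np.arctan(k[0]))
ang(W)
E
```

```text
clock: 11.88
tcp_pos: [0.6801, 0.0796, 0.2104]
orientation: [1.226, 1.199, -1.226]
contact_force: [0.2, -0.6, -0.4]
grip_width: 0.0127
[0.6801 0.0796 0.2104] [ 0.2313 -0.5701 -0.3983] 0.012713892239686072
bin x 101.47929421358822
2399 angle 1.781108831236538
```

View pics/e.png

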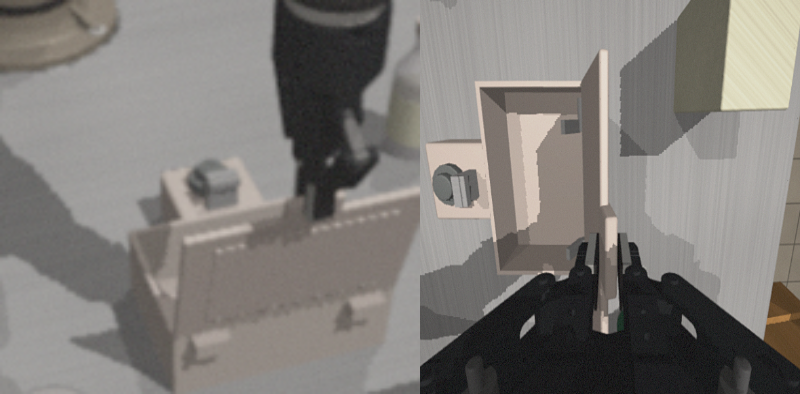

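The lid is leaned back at about 1.78, still held at (607,240). I nudge it on until the stop is felt.

```bash
python3 -m pendant '[14,0.2,1.5,0,0, 14.5,0.2,1.5,0,0, 14.5,0,1,0,0, 14.5,0,0,0,0]'; python3 -m pendant '[14.5,0,1,0,0, 14.5,0,1,0,0, 14.5,0,0,0,0]'
```

```text
clock: 12.48
tcp_pos: [0.6842, 0.0795, 0.2099]
orientation: [1.226, 1.198, -1.226]
contact_force: [0.2, 0.1, -0.0]
grip_width: 0.0143
clock: 12.85
tcp_pos: [0.6848, 0.0795, 0.2098]
orientation: [1.224, 1.201, -1.228]
contact_force: [-5.4, -0.4, 2.7]
grip_width: 0.0144
```

```bash
python3 -m pendant '[17,0,-1,0,0, 20,0,-1,0,0, 25,0,0,0,0, 30,0,0,0,0, 36,0,0,0,0, 36,-15,0,0,0, 36,-30,0,0,0, 36,-30,0,0,0, 36,0,-40,0,0, 36,0,-60,0,0, 36,0,-60,0,0, 60,0,-60,0,0]'; python3 - <<'E'
from h import *
t,M,o=pose();print(t,M,o["joints"])
for n in("scene","top"):
    p,d,W=cloud(n)
    a=-.02;X=W-np.array([.5787,.0822,0]);c,s=np.cos(a),np.sin(a)
    bx,by,z=c*X[...,0]+s*X[...,1],-s*X[...,0]+c*X[...,1],X[...,2]
    m=(z>.11)&(z<.22)&(abs(by)<.098)&(bx>.04)&(bx<.15)
    k=np.polyfit(z[m],bx[m],1);print(n,m.sum(),"angle",np.pi/2+np.arctan(k[0]))
    if n=="top":
        Z=z;mm=np.zeros(Z.shape,bool);mm[240:310,330:400]=1;b=mm&(abs(Z-.06)<.008);print("tin",b.sum(),cv2.minEnclosingCircle(W[b][:,:2].astype(np.float32)),np.nanmean(W[b],0))
    print(nets.look_for("lid","scene")[:1])
T=np.array([.438,-.174,.03])
E
```

```text
clock: 14.35
tcp_pos: [0.4628, 0.0845, 0.2861]
orientation: [1.227, 1.198, -1.224]
contact_force: [0.0, 1.0, 0.8]
grip_width: 0.0531
[0.4628 0.0845 0.2861] [[ 0.0017  0.9997 -0.0227]
 [ 0.0008 -0.0227 -0.9997]
 [-1.      0.0017 -0.0008]] [-0.5798  0.0719  0.284   1.9743 -0.0229  1.0965 -0.3087]
scene 2569 angle 1.7829364822478921
[{'location': [0.6731, 0.0745, 0.1544], 'score': 0.83}]
top 2517 angle 1.8139269627229642
tin 721 ((0.43715304136276245, -0.17480766773223877), 0.033184535801410675) [ 0.4377 -0.1741  0.0606]
[{'location': [0.6731, 0.0745, 0.1544], 'score': 0.83}]
```

The lid rests open (1.78–1.81 measured) with the hand off it. Now to the tin.

```bash
python3 -m pendant '[85,0,-3.8,51.8,0, 85,0,-3.8,51.8,0, 85,0,-3.8,51.8,0, 85,0,-3.8,51.8,0, 85,0,-3.9,51.9,0, 85,10,0,0,-0.1745, 85,10,0,0,-0.1745, 85,10,0,0,-0.1745, 85,10,0,0,-0.1745, 85,10,0,0,-0.1745, 85,10,0,0,-0.1745, 85,10,0,0,-0.1745, 85,10,0,0,-0.1745, 85,10,0,0,-0.1745, 85,0,0,0,0]'; python3 - <<'E'
from h import *
t,M,o=pose();print(t,M,o["joints"][6],o["grip_width"])
p,d,W=cloud("wrist");Z=W[...,2]
m=(abs(Z-.06)<.008)&(np.hypot(W[...,0]-.438,W[...,1]+.174)<.045)
c,rr=cv2.minEnclosingCircle(W[m][:,:2].astype(np.float32));print(m.sum(),c,rr,np.mean(W[m],0))
print("to top-est",M.T@(np.array([.4378,-.1743,.022])-t)*1000)
E
```

```text
clock: 16.42
tcp_pos: [0.4404, -0.1751, 0.195]
orientation: [0.019, 1.571, -0.02]
contact_force: [-0.3, 0.4, -0.2]
grip_width: 0.0851
[ 0.4404 -0.1751  0.195 ] [[-0.0002  0.0252  0.9997]
 [-0.0008  0.9997 -0.0252]
 [-1.     -0.0008 -0.0002]] 1.8898212743989191 0.08509421827589507
3660 (0.4383939504623413, -0.17449530959129333) 0.03280146047472954 [ 0.437  -0.1745  0.06  ]
to top-est [172.9574   0.8282  -2.5681]
```

```bash
python3 -m pendant '[85,0,0.7,-2.5,0, 85,40,0,0,0, 85,40,0,0,0, 85,40,0,0,0, 85,30,0,0,0, 85,15,0,0,0, 85,10,0,0,0, 85,4,0,0,0, 85,0,0,0,0, 60,0,0,0,0, 55,0,0,0,0, 50,0,0,0,0, 50,0,0,0,0, 50,0,0,0,0, 50,0,0,0,0]' 40
```

```text
clock: 18.35
tcp_pos: [0.4373, -0.1735, 0.0168]
orientation: [0.018, 1.569, -0.018]
contact_force: [-1.3, 0.6, 5.0]
grip_width: 0.0647
```

```bash
python3 -m pendant '[50,-5,0,0,0, 50,-20,0,0,0, 50,-35,0,0,0, 50,-35,0,0,0, 50,-35,0,0,0, 50,0,0,0,0]'; python3 - <<'E'
from h import *
t,M,o=pose();print(t,o["contact_force"],o["grip_width"])
print(M.T@(np.array([.5707,.0824,.025])-t)*1000)
p,d,W=cloud("top")
a=-.02;X=W-np.array([.5787,.0822,0]);c,s=np.cos(a),np.sin(a)
bx,by,z=(c*X[...,0]+s*X[...,1])*1000,(-s*X[...,0]+c*X[...,1])*1000,X[...,2]*1000
m=(abs(bx)<75)&(abs(by)<105)
for i in range(70,-80,-10):
    print(i,*["%4.0f"%np.nanmedian(q) if (q:=z[m&(abs(bx-i)<5)&(abs(by-j)<6)]).size else "  -" for j in range(96,-100,-12)])
cv2.imwrite("pics/f.png",cv2.resize(p[140:320,180:420,::-1],(800,600)))
E
```

```text
clock: 19.1
tcp_pos: [0.4383, -0.1737, 0.1484]
orientation: [0.018, 1.565, -0.018]
contact_force: [0.1, -0.1, -2.2]
grip_width: 0.064
[ 0.4383 -0.1737  0.1484] [ 0.1262 -0.0594 -2.1938] 0.06403197642819702
[123.9404 259.143  125.8468]
70   76   82   89   87   80   73   78   76   79   79   82   83   80   95   87   89   90
60   37    5    7    7    6    4    7    6    4    4    4    5    6   10    8    9   39
50   35    4    4   51    5    5    5    4    4    5    5    5    5   91    4    6   40
40   28    5    6    4    5    4    5    5    6    5    5    5    6    6    5    4   71
30   36    5    5    4    5    6    5    5    5    5    6    6    5    5    4    5   27
20   36    5    6    6    5    6    6    4    5    5    5    5    4    5    5    6   33
10   46    5    5    5    5    5    5    5    5    6    5    5    5    4    5    5   48
0   45    6    5    5    4    5    5    4    6    6    6    6    4    6    5    6    8
-10   39    6    4    5    6    6    5    5    5    5    5    5    4    5    5    6   68
-20   44    5    6    4    5    6    5    5    6    5    5    4    6    5    5    6   70
-30   45    5    5    5    5    5    6    5    4    5    5    6    5    6    4    5   20
-40   33    5    5    5    5    5    5    5    5    5    5    5    5    6    5    5   35
-50   36    5    4    6    6    5    6    5    6    5    5    5    5    5    5    5   48
-60   66   37   72    6    7    6    8   39    7    6    5    6    6    5    7    5   70
-70   12   26   31   34   52   66   55   57   62   62   63   58   32   36   42   44   29
```

View pics/f.png

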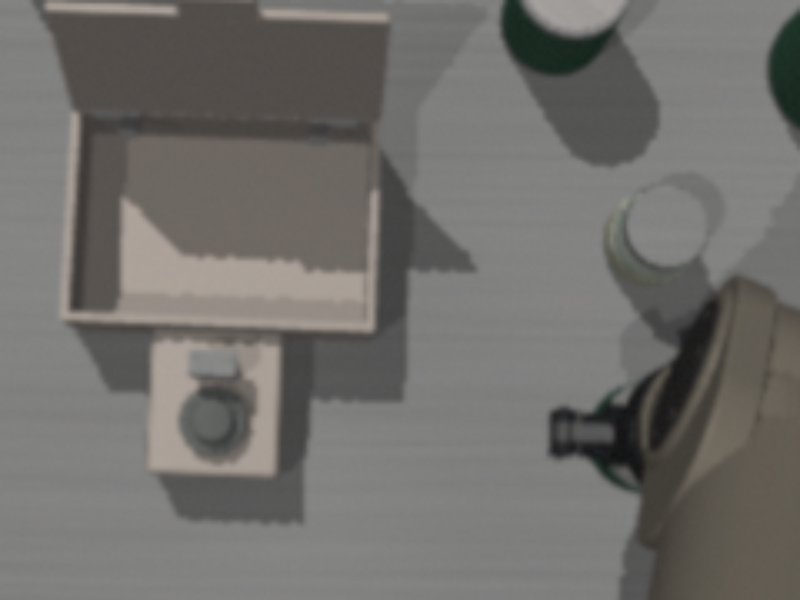

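The lid is fully open at the top of the crop. The bin floor is clear, with only small lifters at the rear near (125,122) and (325,130). The tin is held and hidden under the arm at about (620,440).

```bash
python3 -m pendant '[50,0,30,14,0, 50,0,43,20,0, 50,0,43,20,0, 50,0,43,20,0, 50,0,43,21,0, 50,0,37,19,0, 50,0,20,10,0, 50,0,0,0,0, 50,0,0,0,0]'; python3 - <<'E'
from h import *
t,M,o=pose();print(t,o["contact_force"],o["grip_width"],o["joints"])
print(M.T@(np.array([.5687,.0824,.0218])-t)*1000)
p,d,W=cloud("scene");q,_,_=cloud("wrist")
cv2.imwrite("pics/g.png",np.hstack([cv2.resize(p[100:250,200:360,::-1],(420,394)),cv2.resize(q[:,:,::-1],(380,394))]))
E
```

```text
clock: 20.27
tcp_pos: [0.5656, 0.0806, 0.1454]
orientation: [0.019, 1.572, -0.021]
contact_force: [-0.4, 0.1, -2.8]
grip_width: 0.0642
[0.5656 0.0806 0.1454] [-0.3855  0.1276 -2.8111] 0.06415487009690082 [-0.4779  0.4161  0.2895  1.9027 -0.1534  0.8462  1.4363]
[123.5476   2.0646   3.2387]
```

View pics/g.png

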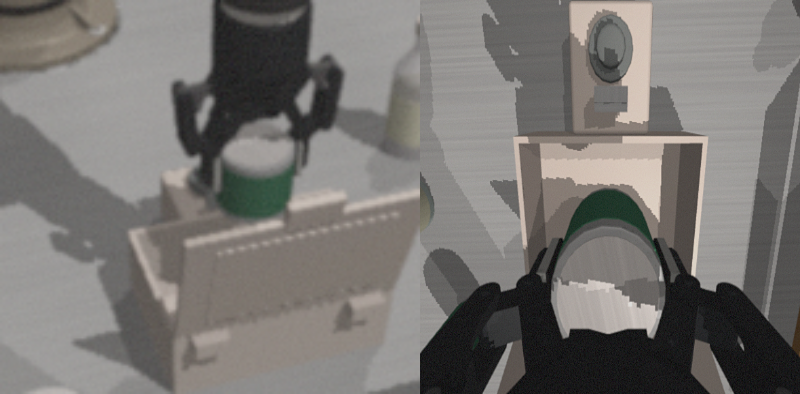

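The tin hangs upright over the open bin, centred in the opening. I lower it.

```bash
python3 -m pendant '[50,20,2,3,0, 50,25,0,0,0, 50,25,0,0,0, 50,20,0,0,0, 50,14,0,0,0, 50,8,0,0,0, 50,4,0,0,0, 50,2,0,0,0, 50,0,0,0,0, 50,0,0,0,0]';  python3 -m pendant '[50,2,0,0,0, 50,1.5,0,0,0, 50,0,0,0,0, 50,0,0,0,0]'
```

```text
clock: 21.62
tcp_pos: [0.57, 0.0848, 0.0284]
orientation: [0.018, 1.57, -0.018]
contact_force: [-0.0, 0.8, -2.4]
grip_width: 0.0641
clock: 22.12
tcp_pos: [0.5697, 0.0847, 0.0245]
orientation: [0.018, 1.571, -0.018]
contact_force: [0.1, -0.2, -2.4]
grip_width: 0.0641
```

```bash
python3 -m pendant '[50,1,0,0,0, 50,1,0,0,0, 50,0,0,0,0, 50,0,0,0,0]'; python3 -m pendant '[50,0.5,0,0,0, 50,0.5,0,0,0, 50,0,0,0,0, 50,0,0,0,0]'
```

```text
clock: 22.62
tcp_pos: [0.5697, 0.0847, 0.0225]
orientation: [0.018, 1.571, -0.018]
contact_force: [-0.5, -0.5, -1.9]
grip_width: 0.0641
clock: 23.12
tcp_pos: [0.5697, 0.0847, 0.0219]
orientation: [0.018, 1.571, -0.018]
contact_force: [-2.4, 0.1, 5.7]
grip_width: 0.0644
```

The wrist force turned up, so the tin is on the floor. I release and retreat.

```bash
python3 -m pendant '[66,0,0,0,0, 68,0,0,0,0, 72,0,0,0,0, 78,0,0,0,0, 82,0,0,0,0, 82,0,0,0,0, 82,-8,0,0,0, 82,-20,0,0,0, 82,-40,0,0,0, 82,-50,0,0,0, 82,-50,0,0,0, 82,-50,0,0,0, 82,-45,0,0,0, 82,0,0,-50,0, 82,0,0,-50,0, 82,0,40,0,0, 82,0,50,0,0, 82,0,60,0,0, 82,0,60,0,0, 82,0,0,0,0]'; python3 - <<'E'
from h import *
t,M,o=pose();print(t,o["contact_force"],o["clock"])
p,d,W=cloud("top")
a=-.02;X=W-np.array([.5787,.0822,0]);c,s=np.cos(a),np.sin(a)
bx,by,z=c*X[...,0]+s*X[...,1],-s*X[...,0]+c*X[...,1],X[...,2]
m=(abs(bx)<.06)&(abs(by)<.09)&(z>.058)&(z<.075);m[:,:]&=(np.hypot(bx,by)<.055)
Q=np.c_[W[m],np.ones(m.sum())];k=np.linalg.lstsq(Q[:,[0,1,3]],Q[:,2],rcond=None)[0]
print("tin top",np.median(W[m],0),cv2.minEnclosingCircle(W[m][:,:2].astype(np.float32)),"tilt",k[:2])
for n in("top","scene"):
    if n=="scene":
        p2,d,W=cloud(n);X=W-np.array([.5787,.0822,0]);bx,by,z=c*X[...,0]+s*X[...,1],-s*X[...,0]+c*X[...,1],X[...,2]
    l=(z>.11)&(z<.22)&(abs(by)<.098)&(bx>.04)&(bx<.15)
    print(n,"lid",np.pi/2+np.arctan(np.polyfit(z[l],bx[l],1)[0]))
cv2.imwrite("pics/z.png",np.hstack([cv2.resize(p[:,:,::-1],(400,300)),cv2.resize(p2[:,:,::-1],(400,300))]))
E
```

```text
clock: 25.62
tcp_pos: [0.4728, 0.3025, 0.2845]
orientation: [0.013, 1.571, -0.01]
contact_force: [0.9, -0.2, 0.4]
grip_width: 0.0824
[0.4728 0.3025 0.2845] [ 0.9276 -0.1627  0.4488] 25.625
tin top [0.5698 0.0837 0.0653] ((0.5699660778045654, 0.08417423069477081), 0.03288058564066887) tilt [-0.0004 -0.0038]
top lid 1.8143077608608484
scene lid 1.7829224209151922
```

View pics/z.png

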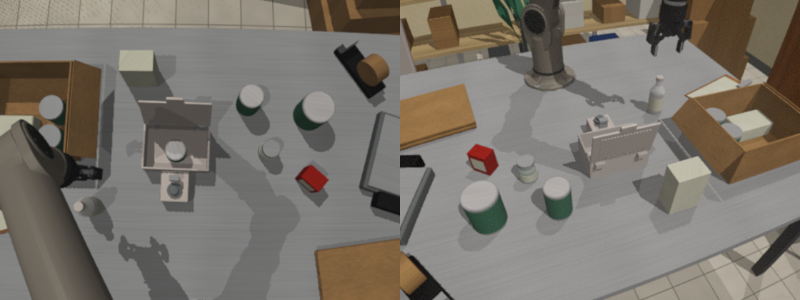

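The tin stands in the bin at (176,151) with the lid open behind it. The other goods look unmoved and the arm is clear, so I hand in.

```bash
python3 -c "
from bench import r
print(r.hand_in())"
```

```text
the job is handed in; nothing more can be done
None
```

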